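# Hold a shaft collar on the set-screw flat, ready for the driver

### The arm

A 6-joint arm with a two-finger parallel gripper is mounted at the origin on the work surface. World frame = base frame: x ahead of the robot, y to its left, z up, the work surface at z = 0. Lengths are in mm, angles in rad, forces in N, time in s.
With the tool pointing down it reaches from about 325 to 875 mm from the base axis. Payload 4.4 kg.
Tool frame: the origin (TCP) lies on the centre line of the jaws, within the pads' length; the fingertips stand ahead of it and the grasp point (between the pads) lies 6 mm ahead of it (ctrl.tcp_to_tips is the z of the fingertips in the tool frame, in mm); z points along the fingers, y is the line along which they close (so a half turn about z gives the same grasp; the last joint's range is limited). The gripper opens to 85 mm and grips with 20 to 120 N. Pads are 22 mm wide; open, the fingers measure 114 mm over their backs; the gripper's body (76 mm by 85 mm) begins 54 mm behind the grasp point. The pads swing forward as they close: fully open they stand 13 mm farther back than shut.
Start: joints at [-0.15, 0.207, 1.542, -0, 1.393, -0.15], TCP at [575.002, -0.012, 256.282] pointing down, gripper open.
Joint ranges: [-2.73, 2.73], [-0.86, 2.22], [0.23, 2.46], [-1.11, 4.25], [0.08, 2.63], [-2.82, 2.82]. Speed limits (rad/s): [2.79, 2.79, 3.14, 3.14, 3.14, 3.14].

### API

Orientations are given as a 3x3 rotation matrix whose columns are the frame's x, y, z axes.
In Python, from plant import ctrl, sensors, optics gives the robot as it stands. Calls block until the motion is done:
- ctrl.move_ptp(position, orientation): joint-space move of the TCP to a pose.
- ctrl.move_l(position, rot=None, vel=150, threshold=None): straight line of the TCP; rot=None keeps the orientation; vel is the mean speed in mm/s. With threshold (N) it stops when the force on the tool has changed by that much, and returns True; else False.
- ctrl.set_joints(angles): joint-space move.
- ctrl.gripper_to(opening, force=None): finger opening in mm; force is the grip in N (None keeps the last); returns when the fingers have stopped.
- ctrl.hold(seconds).
- ctrl.solve_ik(position, orientation): joint angles nearest the present ones, or None.
- sensors.read_state(): the state.
- optics.grab_frame(name): name is "scene" or "side" or "wrist"; returns (picture, depth): 420x560x3 uint8, red, green, blue; 420x560 float32, mm along the optical axis (not along the pixel's ray), 0 where there is no reading.
- optics.camera_params(name): a dict with "mtx" (3x3 intrinsics, pixels), "R" (3x3) and "t" (3): a world point X has camera coordinates R X + t; the wrist camera has in their place "T_tool_cam" (4x4, takes a point from camera to tool coordinates, whose origin is the TCP and whose axes are the flange's). Camera axes: x right, y down, z forward; pixel columns grow to the right and rows downward; lengths in mm; the calibration is good to about 2 mm. A picture is of the moment at which its call begins: read the wrist's pose just before it. camera_params takes no time and is no camera call.
A pose or a line that the arm cannot do raises ctrl.MotionError and nothing moves.
- ctrl.finish_job(): hands the job in; it is judged then, once.
The state is a dict: "t": time; "q": joint angles; "qvel": joint speeds; "tau": joint torques, N m; "eef_pos": TCP position; "eef_rot": TCP orientation; "force": force on the tool from outside, world axes, zero at the start; "wrist_torque": the same for the moment, N m; "grip_width": finger opening in mm; "grasp_force": force on a finger pad.
Only numpy, scipy, OpenCV 4.12 (cv2) and the standard library are available. Lean on these libraries where they do the work, as an engineer would, in place of code of your own. Each camera call takes 0.05 s, during which the arm holds its last target. There are 200 camera calls.

### The job

Twist the gear unit's shaft by its upper end until the flat on it faces the tip of the clamped driver bit, closing your fingers on the flat so that you feel it there. Then take the collar that has the set-screw, slip it over the shaft with the screw pointing at the bit, and finish still holding it in your grip, level, with the screw at the height of the bit, clear of the gear unit below. Leave the other things on the bench where they are.

Things in the scene. Friction and masses are not known exactly. Their poses are not given: they have to be found in the camera images.
- fixture: Fixed fixture. Origin on the bench straight below the shaft's axis; x points from shaft to driver, z up. Base plate 90 mm wide, 12 mm high, from x = -55 to 315 mm. Around the origin a dark gear unit 60 x 60 mm, top 62 mm up, with a round boss (diameter 36 mm) to 68 mm; the shaft stands upright out of it. The driver lies level along x in a cradle.
- bit_tip (a point): Tip of the clamped driver's bit, 80 mm from the shaft's axis, 92 mm above the bench. Fixture's axes. The driver's axis lies at the fixture's y = 0: bit 6 mm in diameter from x = 80 mm, chuck 20 mm from 125 mm, orange body 36 mm from 148 to 293 mm (up to 110 mm high).
- hold_point (a point): Point on the shaft's axis level with the bit, 92 mm above the bench: where the middle of the collar is to be held. Same axes as the fixture.
- shaft_tip (a point): Centre of the upper end of the upright steel D-shaft, 118 mm above the bench. The shaft stands 50 mm out of the boss, 24 mm in diameter, with one flat over its free length 7.5 mm from the axis (19.5 mm from flat to back, 18 mm wide); 1.5 mm chamfer at the tip. The point turns with the shaft, its x pointing out of the flat.
- shaft (a joint): Angle of the shaft about its upright axis, rad, growing counter-clockwise seen from above; 0 when the flat faces the driver bit. It starts somewhere between 0.6 and 2.6, turns between -3.1 and 3.1 against a friction of 0.05 N m and stays where it is left.
- flat: The flat face of the shaft, a face 17 mm wide and 46 mm high that turns with the shaft; origin at the middle of the flat, 7.5 mm from the axis, 92 mm above the bench; x points out of the flat.
- collar: Loose steel shaft collar, 0.15 to 0.31 kg: a ring of 50 mm outer diameter, 27 mm bore, 20 mm high, lying flat on the bench to the left or right of the fixture. Its set-screw, 10 mm in diameter, stands 14 mm out of the ring's side at mid height, along the collar's +x. Origin at the centre of its underside; z up.
- collar_mid (a point): Centre of the collar, 10 mm above its underside. Same axes as the collar.
- screw_end (a point): Outer end of the collar's set-screw, 39 mm from the collar's axis, 10 mm above its underside. Same axes as the collar.
- spacer: Not to be used: plain steel spacer ring without a screw, 56 mm outer diameter, 31 mm bore, 14 mm high, lying on the other side of the fixture from the collar. Origin at the centre of its underside.
- bearing: Bystander: ball bearing of 32 mm diameter, 11 mm high. Origin at the centre of its underside.
- hexkey: Bystander: dark hex key 6 mm thick, long leg 85 mm along its x from the origin, then a short leg 28 mm along y.
- knife: Bystander: orange utility knife 130 x 24 x 16 mm along its x, with a 28 mm blade at +x. Origin at the centre of its underside.
- small_bin: Bystander: yellow open bin 90 x 110 x 60 mm. Origin at the centre of its underside.
- housing1: Bystander: black device housing 100 x 60 x 24 mm. Origin at the centre of its underside.
- housing2: Bystander: a second black device housing of the same size.
- screwdriver: Bystander: hand screwdriver 180 mm long lying along its x.
Not all that is in view belongs to the job. Leave any brown or red look-alike of the collar alone.

How it is judged (in metres and radians):
On the way:
1. the flat faces the driver bit (within 0.17 rad) with the fingers closed on it (value of joint shaft between -0.17 and 0.17 rad and contact force between the fingers and flat above 1 N), for 0.2 s.
At the end, for the whole second after the job is handed in: Fingers hold the collar (over 2 N), at rest, on the shaft: centre within 4 mm of its axis and 5 mm of the bit's height (the boss is 14 mm below it), level within 0.12 rad, screw towards the bit and the shaft's flat towards the bit, each within 0.2 rad (value of joint shaft between -0.2 and 0.2 rad and horizontal distance between collar_mid and hold_point below 0.004 m and z of collar_mid in the frame of fixture between 0.087 and 0.097 m and angle between the x axis of collar and the x axis of fixture, either way round below 0.2 rad and x of screw_end in the frame of fixture above 0.02 m and angle between collar's own z axis and vertical below 0.12 rad and contact force between the fingers and collar above 2 N and linear speed of collar below 0.02 m/s); the arm keeps its last pose, push and grip.
It fails at once if another thing on the bench is moved by more than 30 mm (distance of any of spacer, bearing, hexkey, knife, small_bin, housing1, housing2, screwdriver from where it was at the start of the episode above 0.03 m).
It also fails if it takes over 64 s, if anything falls off the work surface, if the arm or the gripper's body presses on something with over 40 N, if the wrist force passes 120 N, or if a joint passes its speed limit or range.

## Working session

There is one attempt and no reset: what is moved stays moved. The work goes in short steps, each a Python script; the robot and the scene stay as the last script left them, time stands still between calls to the robot, and variables do not carry over. Pictures are saved under pics/ and viewed, at most 13 in all, crops included, and the job is handed in when it is done.

```bash
mkdir -p pics; ls
python3 - <<'E'
from plant import ctrl,sensors,optics
import cv2,numpy as np
for n in("scene","side"):
    p,d=optics.grab_frame(n); cv2.imwrite(f"pics/{n}0.png",p[:,:,::-1]); np.save(f"pics/{n}0.npy",d)
    c=optics.camera_params(n); print(n,c["mtx"].round(1).tolist(),(-c["R"].T@c["t"]).round(0),c["R"].round(2).tolist())
print(ctrl.tcp_to_tips, sensors.read_state()["t"])
print(optics.camera_params("wrist"))
E
```

```text
pics
scene [[408.0, 0.0, 281.9], [0.0, 408.0, 209.4], [0.0, 0.0, 1.0]] [902. 774. 797.] [[-0.9, 0.44, 0.02], [0.26, 0.56, -0.78], [-0.36, -0.7, -0.62]]
side [[475.1, 0.0, 281.5], [0.0, 475.1, 209.8], [0.0, 0.0, 1.0]] [ 285. -850. 1109.] [[0.97, -0.24, -0.01], [-0.19, -0.73, -0.65], [0.15, 0.63, -0.76]]
25.0 0.1
{'mtx': array([[348.25840812,   0.        , 283.42571414],
       [  0.        , 348.25840812, 208.29325077],
       [  0.        ,   0.        ,   1.        ]]), 'T_tool_cam': array([[ 4.88680677e-04, -9.64337655e-01, -2.64674610e-01,
         6.66226922e+01],
       [ 9.99999540e-01,  6.89846520e-04, -6.67100346e-04,
        -4.06142078e-03],
       [ 8.25894841e-04, -2.64674162e-01,  9.64337548e-01,
        -1.17853041e+02],
       [ 0.00000000e+00,  0.00000000e+00,  0.00000000e+00,
         1.00000000e+00]])}
```

View pics/scene0.png

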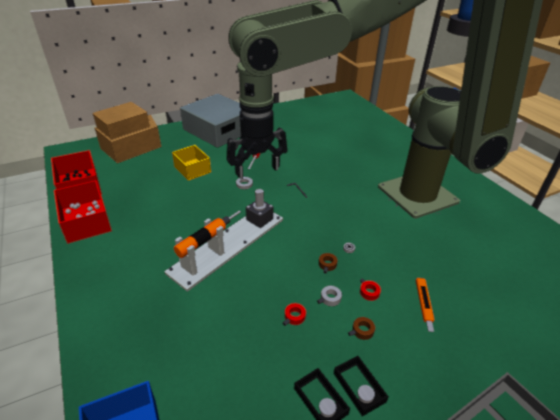

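View pics/side0.png

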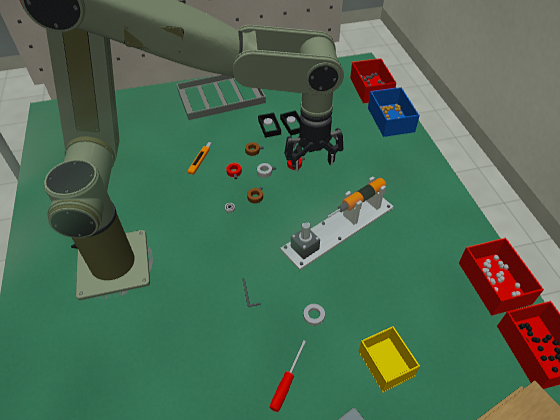

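Scene: the grey collar is at (331,295) with its screw at (322,301), the shaft tip is at (260,193) and the driver's orange body is near (200,237). In the side view the collar is at (265,169), the shaft tip at (306,226) and the bit at about (335,212).

```bash
cat > h.py <<'E'
from plant import ctrl,sensors,optics
import cv2,numpy as np
def cam(n,state=None):
    c=optics.camera_params(n); K=c["mtx"]
    if n!="wrist": return K,c["R"].T,-c["R"].T@c["t"]
    T=c["T_tool_cam"]; R=state["eef_rot"]
    return K,R@T[:3,:3],np.array(state["eef_pos"])+R@T[:3,3]
def ray(C,uv,z):
    K,R,o=C; d=R@np.linalg.inv(K)@np.array([uv[0],uv[1],1.]); return o+d*(z-o[2])/d[2]
def proj(C,X):
    K,R,o=C; p=K@(R.T@(np.array(X)-o)); return p[:2]/p[2]
def cloud(C,d):
    K,R,o=C; v,u=np.mgrid[:d.shape[0],:d.shape[1]]
    return (np.stack([(u-K[0,2])/K[0,0]*d,(v-K[1,2])/K[1,1]*d,d],-1)@R.T)+o
def down(a):  # tool z down, tool x at world angle a
    c,s=np.cos(a),np.sin(a); return np.array([[c,s,0],[s,-c,0],[0,0,-1.]])
def grab(name):
    s=sensors.read_state(); p,d=optics.grab_frame("wrist"); cv2.imwrite(f"pics/{name}.png",p[:,:,::-1]); np.save(f"pics/{name}.npy",d)
    np.savez(f"pics/{name}_s.npz",eef_rot=s["eef_rot"],eef_pos=s["eef_pos"]); return s,p,d
E
python3 - <<'E'
from h import *
for n,sh,co,sc in(("scene",(260,192),(331,295),(322,301)),("side",(306,225),(265,169),(274,172))):
    C=cam(n); p=cv2.imread(f"pics/{n}0.png"); hsv=cv2.cvtColor(p,cv2.COLOR_BGR2HSV)
    print(n,"shaft",ray(C,sh,118).round(),"collar",ray(C,co,20).round(),"screw",ray(C,sc,10).round())
    P=cloud(C,np.load(f"pics/{n}0.npy"))
    m=(cv2.inRange(hsv,(5,150,120),(18,255,255))>0)&(P[...,2]>60)&(P[...,2]<125)&(P[...,0]>300)&(abs(P[...,1])<350)
    print("orange",m.sum(),P[m].mean(0).round(),np.linalg.svd(P[m][:,:2]-P[m][:,:2].mean(0))[2][0] if m.sum() else 0)
s=sensors.read_state(); print(np.array(s["eef_rot"]).round(2))
E
```

```text
scene shaft [533. -84. 118.] collar [495. 253.  20.] screw [520. 253.  10.]
orange 438 [752.  -2. 104.] [-0.84284982  0.53814885]
side shaft [534. -90. 118.] collar [494. 245.  20.] screw [521. 234.  10.]
orange 285 [738. -21. 105.] [-0.89011919  0.4557278 ]
[[ 0.  1. -0.]
 [ 1. -0.  0.]
 [ 0. -0. -1.]]
```

Run:
```python
from h import *
ctrl.move_ptp([534,-87,290],down(np.pi/2+0.36))
s,p,d=grab("w1"); C=cam("wrist",s); print(s["t"],ctrl.__dict__.keys() if hasattr(ctrl,'__dict__') else '')
P=cloud(C,d); hsv=cv2.cvtColor(p,cv2.COLOR_RGB2HSV)
m=(cv2.inRange(hsv,(5,150,120),(18,255,255))>0)&(P[...,2]>80)&(P[...,2]<125)
q=P[m]; print("orange",m.sum(),q.mean(0).round(1))
(x,y,*_)=[0,0]; r=np.hypot(P[...,0]-534,P[...,1]+87)
t=(abs(P[...,2]-118)<5)&(r<40); print("tip",t.sum(),P[t].mean(0).round(1)); np.set_printoptions(suppress=True)
u=np.argwhere(t); print(u.min(0),u.max(0))
cr=p[u.min(0)[0]-25:u.max(0)[0]+45,u.min(0)[1]-50:u.max(0)[1]+50]
a=cv2.resize(p,(560,420)); b=cv2.resize(cr,None,fx=3,fy=3,interpolation=cv2.INTER_CUBIC); print(b.shape)
H=min(b.shape[0],600)
cv2.imwrite("pics/w1crop.png",b[:600,:800,::-1])
```

```text
0.675 dict_keys([])
orange 2207 [690.5 -17.5 105.5]
tip 543 [533.3 -89.5 117.9]
[183 269] [209 296]
(288, 381, 3)
```

View pics/w1.png

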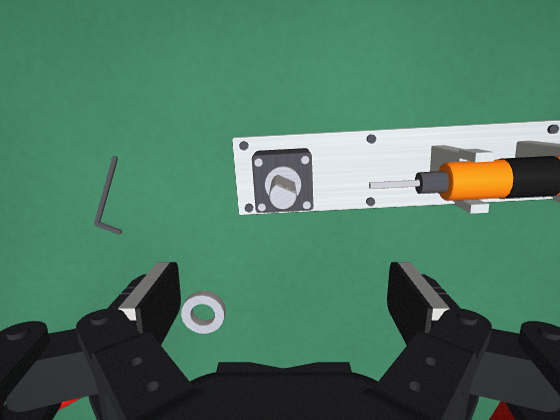

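View pics/w1crop.png

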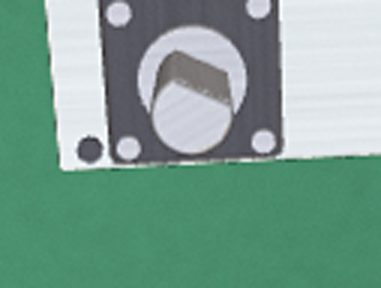

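Wrist view: the shaft tip is at (283,196), and its darker flat faces up-right in the picture at about +66° from the driver direction. The bit tip is at (370,185), and the spacer at (203,312).

Run:
```python
from h import *
from scipy.optimize import least_squares
np.set_printoptions(suppress=True,precision=2)
s=np.load("pics/w1_s.npz"); C=cam("wrist",s); d=np.load("pics/w1.npy"); p=cv2.imread("pics/w1.png"); P=cloud(C,d)
r=np.hypot(P[...,0]-533,P[...,1]+88); g=cv2.cvtColor(p,cv2.COLOR_BGR2GRAY)
print("g",g[180:212:3,266:300:3])
t=((abs(P[...,2]-118)<2.5)&(r<25)&(g>165)).astype(np.uint8)
c=max(cv2.findContours(t,0,1)[0],key=cv2.contourArea)[:,0]; q=np.array([ray(C,u,118)[:2] for u in c])
# D fit: circle radius R (~11 visible top edge), flat distance f
def res(v):
    e=q-v[:2]; n=np.array([np.cos(v[2]),np.sin(v[2])]); return np.maximum(np.hypot(*e.T)-v[3],e@n-v[4])
best=min((least_squares(res,[*q.mean(0),a,11,7]) for a in np.arange(0,6.2,.5)),key=lambda o:o.cost); v=best.x; print("D",v,best.cost,len(q))
b=(P[...,2]>86)&(P[...,2]<99); rr=np.hypot(P[...,0]-v[0],P[...,1]-v[1]); b&=(rr>78)&(rr<120)&(P[...,0]>v[0])
Q=P[b]; m=Q.mean(0); print("bit",b.sum(),m,rr[b].min(),"ang",np.arctan2(m[1]-v[1],m[0]-v[0]))
w=np.linalg.svd(Q[:,:2]-m[:2])[2][0]; print(np.arctan2(*(w*np.sign(w[0]))[::-1]))
for zz,sel in((12,(P[...,2]>6)&(P[...,2]<17)&(g>150)),):
    u=np.argwhere(sel); # lower/upper plate edge per column
    for nm,f in(("top",np.min),("bot",np.max)):
        E=np.array([ray(C,(x,f(u[u[:,1]==x,0])),12)[:2] for x in range(320,420,4)]); k=np.polyfit(E[:,0],E[:,1],1); print(nm,np.arctan(k[0]),k@[v[0],1])
# boss circle z 68
phi=np.arctan2(m[1]-v[1],m[0]-v[0]); print("shaft angle",v[2]-phi, "expected tip px",proj(C,[v[0]+80*np.cos(phi),v[1]+80*np.sin(phi),92]))
```

```text
g [[211 204  82 112 115 118 120 120 137 202 205 209]
 [211 208  94 114 121 118 120 120 123 115 206 205]
 [212 212 103 195 183 130 117 122 120 119 217 216]
 [215 205 189 209 211 209 197 148 119 117 209 208]
 [148 138 214 214 206 211 209 210 214 165 159 130]
 [ 88 122 207 209 209 209 212 208 207 211 120  83]
 [ 89 103 212 206 210 210 208 208 208 206  98  86]
 [ 90  83 211 211 209 207 208 204 211 214  88  85]
 [ 88  86 125 209 209 205 209 208 210 110  92  88]
 [ 81  87  89  97 208 214 213 203  85  91  92  87]
 [ 86  84  87  84  76  72  84  85  94  88 101 123]]
D [533.37 -88.67   1.5   10.72   6.37] 1.8343213877985574 69
bit 292 [624.31 -48.92  94.41] 79.91097358833248 ang 0.4121554085999892
0.41526334152324595
top 0.4109984832997564 -40.153478549688685
bot 0.41129645570707607 -136.83365790998593
shaft angle 1.0862851402389846 expected tip px [369.08 184.84]
```

```bash
cat >> h.py <<'E'
AX=np.array([533.4,-88.6]); PHI=0.412
def shaft_pose(th,z):  # TCP pose gripping flat when shaft angle is th
    b=PHI+th; n=np.array([np.cos(b),np.sin(b)]); return [*(AX-2.25*n),z],down(b+np.pi/2)
E
python3 - <<'E'
from h import *
np.set_printoptions(suppress=True,precision=2)
ctrl.move_ptp(*shaft_pose(1.086,200)); print(sensors.read_state()["q"])
p,R=shaft_pose(1.086,113); print(ctrl.move_l(p,R,vel=80,threshold=15))
ctrl.gripper_to(0,40); s=sensors.read_state(); print(s["grip_width"],s["grasp_force"],s["force"],s["wrist_torque"])
for th in np.linspace(1.086,0,7)[1:]:
    p,R=shaft_pose(th,113); ctrl.move_l(p,R,vel=20)
ctrl.hold(0.5); s=sensors.read_state(); print(s["t"],s["eef_pos"],s["grip_width"],s["grasp_force"],s["force"],s["wrist_torque"],s["q"])
for n in("side","scene"):
    im,_=optics.grab_frame(n); C=cam(n); u,v=proj(C,[*AX,100]).astype(int); cv2.imwrite(f"pics/{n}1.png",cv2.resize(im[v-70:v+70,u-90:u+90],None,fx=4,fy=4)[:,:,::-1])
E
```

```text
[-0.33  0.19  1.68  0.    1.27 -1.83]
False
18.424910935378815 39.6370840255986 [-0.24  1.59  2.03] [0.23 0.1  0.04]
6.1417 [531.73 -89.19 113.23] 18.54192528281242 39.93773828013218 [0.63 4.58 4.23] [ 0.74 -0.02 -0.02] [-0.33  0.29  1.76  0.    1.09 -0.74]
```

View pics/side1.png

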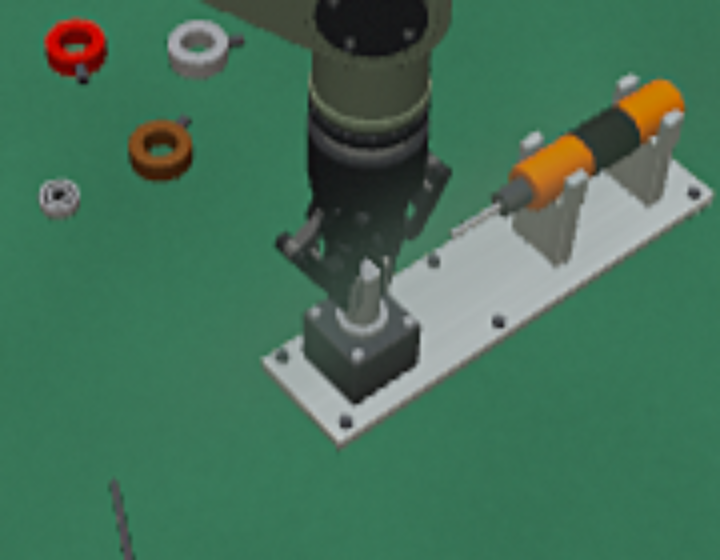

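The side crop shows the fingers astride the shaft at (368,300), with the pads closed along the bit line. I'll release, check the flat's angle from above, and then look at the collar.

Run:
```python
from h import *
from scipy.optimize import least_squares
np.set_printoptions(suppress=True,precision=3)
ctrl.gripper_to(85); p,R=shaft_pose(0,113); p[2]=290; ctrl.move_l(p,R,vel=200)
s,p,d=grab("w2"); C=cam("wrist",s); P=cloud(C,d); g=cv2.cvtColor(p,cv2.COLOR_RGB2GRAY)
r=np.hypot(P[...,0]-533,P[...,1]+88)
t=((abs(P[...,2]-118)<2.5)&(r<25)&(g>165)).astype(np.uint8)
c=max(cv2.findContours(t,0,1)[0],key=cv2.contourArea)[:,0]; q=np.array([ray(C,u,118)[:2] for u in c])
def res(v):
    e=q-v[:2]; n=np.array([np.cos(v[2]),np.sin(v[2])]); return np.maximum(np.hypot(*e.T)-v[3],e@n-v[4])
v=min((least_squares(res,[*q.mean(0),a,11,7]) for a in np.arange(0,6.2,.5)),key=lambda o:o.cost).x; print("D",v,v[2]-PHI)
b=(P[...,2]>86)&(P[...,2]<99); rr=np.hypot(P[...,0]-v[0],P[...,1]-v[1]); b&=(rr>78)&(rr<120)&(P[...,0]>v[0])
m=P[b].mean(0); print("bit ang",np.arctan2(m[1]-v[1],m[0]-v[0]),m)
ctrl.move_ptp([495,249,220],down(np.pi/2))
s,p,d=grab("c1"); C=cam("wrist",s); P=cloud(C,d); print(s["t"])
hsv=cv2.cvtColor(p,cv2.COLOR_RGB2HSV); rr=np.hypot(P[...,0]-495,P[...,1]-249)
k=((hsv[...,1]<50)&(hsv[...,2]>90)&(rr<70)&(P[...,2]>13)&(P[...,2]<27)).astype(np.uint8)
c=max(cv2.findContours(k,0,1)[0],key=cv2.contourArea); q=np.array([ray(C,u,20)[:2] for u in c[:,0]]); print("n",len(q),"ctr enc",ray(C,cv2.minEnclosingCircle(c)[0],20),P[k>0].mean(0))
f=least_squares(lambda v:np.hypot(*(q-v[:2]).T)-v[2],[495,249,25],loss="soft_l1").x; print("circle",f)
```

```text
D [533.359 -88.489   0.421  10.664   6.248] 0.009191367084122881
bit ang 0.41176945756108513 [624.434 -48.714  94.539]
9.2917
n 179 ctr enc [498.02  251.977  20.   ] [493.434 249.847  19.661]
circle [492.19  249.451  24.652]
```

View pics/c1.png

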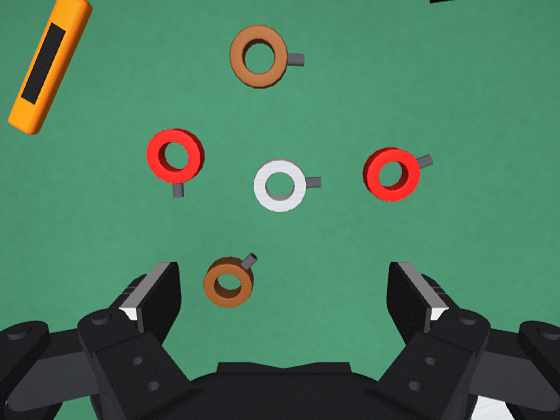

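View pics/w2.png

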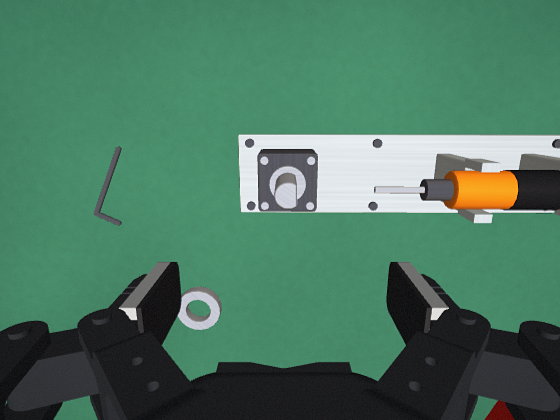

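The collar in c1 is at (280,185), with its screw pointing right and ending near (321,182). In w2 the flat faces the bit at +0.009 rad. Next I grasp across the screw.

Run:
```python
from h import *
np.set_printoptions(suppress=True,precision=3)
s=np.load("pics/c1_s.npz"); C=cam("wrist",s); P=cloud(C,np.load("pics/c1.npy")); p=cv2.imread("pics/c1.png"); hsv=cv2.cvtColor(p,cv2.COLOR_BGR2HSV)
c=np.array([492.2,249.5]); r=np.hypot(P[...,0]-c[0],P[...,1]-c[1])
k=(hsv[...,1]<90)&(hsv[...,2]<140)&(r>26)&(r<45); u=np.argwhere(k)[:,::-1]
Q=np.array([ray(C,x,14)[:2] for x in u]); m=Q.mean(0)-c; al=np.arctan2(m[1],m[0]); print(k.sum(),m,np.hypot(*(Q-c).T).max(),"screw ang",al)
ctrl.move_ptp([*c,120],down(al)); ctrl.gripper_to(75,60)
print(ctrl.move_l([*c,28],vel=80,threshold=12), ctrl.tcp_to_tips)
ctrl.gripper_to(0,60); s=sensors.read_state(); print(s["grip_width"],s["grasp_force"],s["force"],s["eef_pos"])
ctrl.move_l([*c,150],vel=120); s,p,d=grab("g1"); print(s["t"],s["grip_width"],s["grasp_force"],s["force"])
```

```text
15196 [ -16.855 -198.601] 346.6967223794291 screw ang -1.6554597204215953
False 25.0
48.99480190559293 84.25214440212585 [-17.726  -3.844  40.223] [490.852 250.472  33.513]
15.0417 48.95217392377417 66.34181732777506 [ 0.588 -0.626 -2.325]
```

View pics/g1.png

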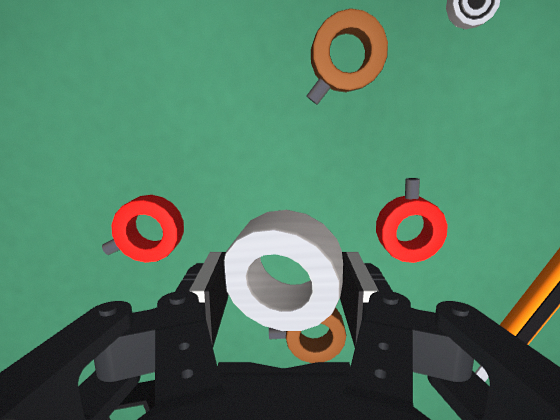

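Run:
```python
from h import *
np.set_printoptions(suppress=True,precision=3)
s=np.load("pics/g1_s.npz"); C=cam("wrist",s); d=np.load("pics/g1.npy"); p=cv2.imread("pics/g1.png")
P=cloud(C,d)
for u in((274,335),(300,350),(284,240),(284,318),(240,275),(330,275)): print(u,p[u[1],u[0]],P[u[1],u[0]])
im,_=optics.grab_frame("side"); Cs=cam("side"); u,v=proj(Cs,[492,249,130]).astype(int); a=cv2.resize(im[v-50:v+60,u-55:u+55],(400,400),interpolation=3)
im,_=optics.grab_frame("scene"); Cs=cam("scene"); u,v=proj(Cs,[492,249,130]).astype(int); b=cv2.resize(im[v-50:v+60,u-55:u+55],(400,400),interpolation=3)
cv2.imwrite("pics/g1v.png",np.hstack([a,b])[:,:,::-1])
```

```text
(274, 335) [112 102 104] [507.985 359.342  14.581]
(300, 350) [ 64 112 182] [487.411 371.026  20.741]
(284, 240) [239 232 230] [489.212 228.149 143.672]
(284, 318) [239 231 230] [492.261 264.737 138.229]
(240, 275) [234 227 225] [508.649 244.594 136.172]
(330, 275) [241 235 232] [473.01  242.56  146.537]
```

View pics/g1v.png

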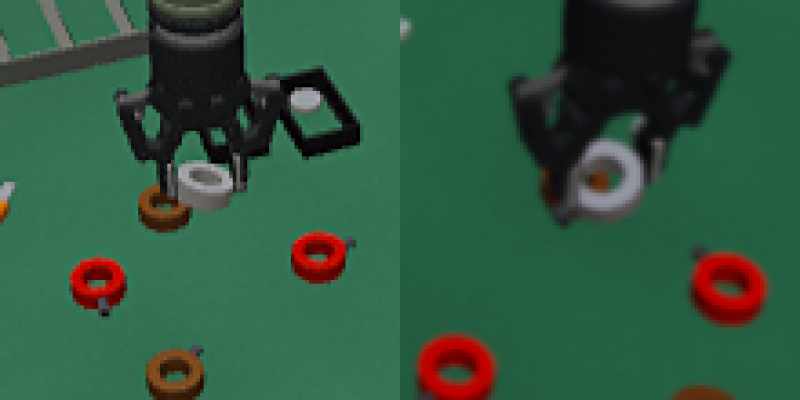

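The collar is held tilted by about 0.28 rad, with its screw under the +x finger. My screw mask was polluted by zero-depth pixels. I'll set the collar down, look again and regrasp.

Run:
```python
from h import *
np.set_printoptions(suppress=True,precision=3)
from scipy.optimize import least_squares
s=sensors.read_state(); x,y,_=s["eef_pos"]
print(ctrl.move_l([x,y,45],vel=120,threshold=8),ctrl.move_l([x,y,31],vel=30,threshold=8)); print(sensors.read_state()["eef_pos"])
ctrl.gripper_to(80); ctrl.move_l([x,y,220],vel=200); ctrl.move_ptp([495,249,220],down(np.pi/2))
s,p,d=grab("c2"); C=cam("wrist",s); P=cloud(C,d); print(s["t"])
hsv=cv2.cvtColor(p,cv2.COLOR_RGB2HSV); rr=np.hypot(P[...,0]-495,P[...,1]-249)
k=((hsv[...,1]<50)&(hsv[...,2]>90)&(rr<60)&(d>50)&(P[...,2]>13)&(P[...,2]<27)).astype(np.uint8)
c=max(cv2.findContours(k,0,1)[0],key=cv2.contourArea); q=np.array([ray(C,u,20)[:2] for u in c[:,0]])
f=least_squares(lambda v:np.hypot(*(q-v[:2]).T)-v[2],[495,249,25],loss="soft_l1").x; print("circle",f, P[k>0][:,2].std())
r=np.hypot(P[...,0]-f[0],P[...,1]-f[1]); k=(hsv[...,1]<90)&(hsv[...,2]<150)&(r>26)&(r<44)&(d>150)
Q=P[k]; m=Q[:,:2].mean(0)-f[:2]; print(k.sum(),Q.mean(0),r[k].max(),"ang",np.arctan2(m[1],m[0]),"res spread",np.std(np.arctan2(Q[:,1]-f[1],Q[:,0]-f[0])))
```

```text
False True
[492.4   249.275  34.96 ]
20.7083
circle [489.504 245.991  24.669] 1.803631454836114
144 [519.403 249.72   13.07 ] 39.422671655128426 ang 0.12405358087656694 res spread 0.5400669805658409
```

View pics/c2.png

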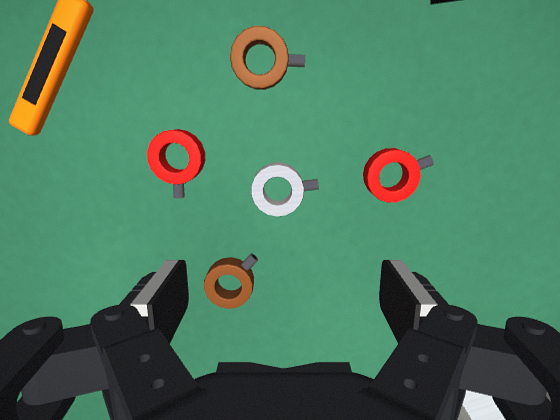

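Run:
```python
from h import *
np.set_printoptions(suppress=True,precision=3)
s=np.load("pics/c2_s.npz"); C=cam("wrist",s); d=np.load("pics/c2.npy"); P=cloud(C,d); p=cv2.imread("pics/c2.png"); hsv=cv2.cvtColor(p,cv2.COLOR_BGR2HSV)
c=np.array([489.5,246.]); r=np.hypot(P[...,0]-c[0],P[...,1]-c[1]); k=((hsv[...,1]<90)&(hsv[...,2]<150)&(r>27)&(r<44)&(d>150)).astype(np.uint8)
n,L,S,Z=cv2.connectedComponentsWithStats(k); i=1+S[1:,4].argmax(); Q=P[L==i]; print(Z[i],S[i]); m=np.median(Q[:,:2],0)-c; al=np.arctan2(m[1],m[0]); print("ang",al,m)
assert abs(al)<0.4
ctrl.move_ptp([*c,120],down(al)); ctrl.gripper_to(75,60)
print(ctrl.move_l([*c,30],vel=80,threshold=12))
ctrl.gripper_to(0,60); s=sensors.read_state(); print(s["grip_width"],s["grasp_force"],s["force"],s["eef_pos"])
ctrl.move_l([*c,150],vel=120); s,p,d=grab("g2"); print(s["t"],s["grip_width"],s["grasp_force"],s["force"])
```

```text
[312.085 184.357] [305 179  14  12 129]
ang 0.13830301837956827 [32.289  4.494]
False
47.609339700421195 60.646512508392334 [-2.109 -0.551  6.236] [490.147 246.136  31.358]
25.075 47.58699752959017 61.899705827236176 [ 0.231 -0.904 -1.947]
```

View pics/g2.png

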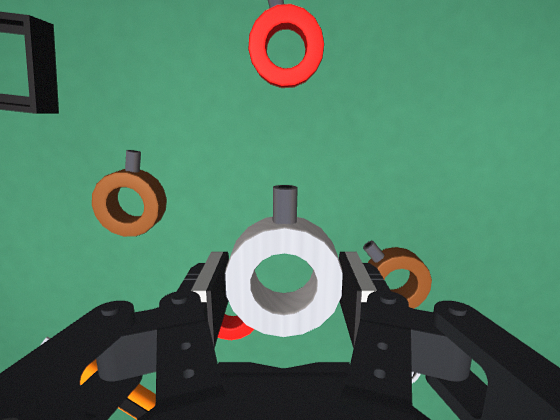

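The collar is held squarely: ring centre about (285,277), screw pointing image-up, ending at (285,187). I'll measure the collar in the tool frame and check the shaft tip again in the same orientation.

```bash
cat > m.py <<'E'
from h import *
from scipy.optimize import least_squares
np.set_printoptions(suppress=True,precision=3)
def collar(s,p,d):
    C=cam("wrist",s); P=cloud(C,d); R=np.array(s["eef_rot"]); hsv=cv2.cvtColor(p,cv2.COLOR_RGB2HSV)
    T=(P-np.array(s["eef_pos"]))@R
    k=((hsv[...,1]<40)&(hsv[...,2]>215)&(np.hypot(T[...,0],T[...,1])<35)&(T[...,2]>-5)&(T[...,2]<35)).astype(np.uint8)
    k=cv2.morphologyEx(k,cv2.MORPH_OPEN,np.ones((3,3)))
    A=T[k>0]; G=np.c_[A[:,:2],np.ones(len(A))]; pl=least_squares(lambda v:G@v-A[:,2],[0,0,10],loss="soft_l1").x
    cs,h=cv2.findContours(k,cv2.RETR_CCOMP,1); big=max(cs,key=cv2.contourArea)
    (u,v),ax,_=cv2.fitEllipse(big); ct=R.T@(ray(C,(u,v),s["eef_pos"][2]-pl[2])-np.array(s["eef_pos"]))
    k2=(hsv[...,1]<90)&(hsv[...,2]<150)&(T[...,0]>ct[0]+27)&(T[...,0]<ct[0]+42)&(abs(T[...,1])<15)&(T[...,2]>0)&(T[...,2]<35)
    S=np.median(T[k2],0); rel=np.arctan2(S[1]-ct[1],S[0]-ct[0])
    print("collar top ctr tool",ct,"tilt",pl[:2],"n",len(A),"ell",ax,"screw",S,"rel",rel,"end",T[k2][:,0].max()-ct[0]); return ct,rel
def tip(s,p,d):
    C=cam("wrist",s); P=cloud(C,d); g=cv2.cvtColor(p,cv2.COLOR_RGB2GRAY); r=np.hypot(P[...,0]-533,P[...,1]+88)
    t=((abs(P[...,2]-118)<3)&(r<25)&(g>165)).astype(np.uint8)
    c=max(cv2.findContours(t,0,1)[0],key=cv2.contourArea)[:,0]; q=np.array([ray(C,u,118)[:2] for u in c])
    def res(v):
        e=q-v[:2]; n=np.array([np.cos(v[2]),np.sin(v[2])]); return np.maximum(np.hypot(*e.T)-v[3],e@n-v[4])
    v=min((least_squares(res,[*q.mean(0),a,11,7]) for a in np.arange(0,6.2,.5)),key=lambda o:o.cost).x; print("D",v,"flat",v[2]-PHI); return v
E
python3 - <<'E'
from m import *
s=np.load("pics/g2_s.npz"); collar(s,cv2.imread("pics/g2.png")[:,:,::-1].copy(),np.load("pics/g2.npy"))
x=np.array([np.cos(PHI),np.sin(PHI)])
p=sensors.read_state()["eef_pos"]; ctrl.move_l([p[0],p[1],230],vel=150)
ctrl.move_ptp([*(AX-60*x),225],down(PHI)); ctrl.hold(.2)
s,p,d=grab("s3"); print(s["t"],s["grip_width"]); collar(s,p,d); tip(s,p,d)
E
```

```text
collar top ctr tool [ 0.091  0.317 11.149] tilt [0.003 0.   ] n 6547 ell (106.30722045898438, 116.27597045898438) screw [33.24   0.91  17.156] rel 0.01787470781291074 end 37.929025102608584
27.35 47.815296195174845
collar top ctr tool [ 0.032  0.255 11.118] tilt [0.003 0.   ] n 6512 ell (106.16655731201172, 116.12480163574219) screw [33.089  0.856 17.086] rel 0.01819004226497508 end 37.88606018891074
D [533.477 -88.731   0.414  10.87    6.463] flat 0.002213440072440953
```

Run:
```python
from m import *
R=down(PHI+0.015); o=(R@np.array([0.05,0.27,0]))[:2]; c=np.array([533.45,-88.65])-o
ctrl.move_ptp([*c,180],R); ctrl.hold(.2)
hit=ctrl.move_l([*c,113.2],vel=35,threshold=8); ctrl.hold(.3)
s,p,d=grab("f1"); print(hit,s["t"],s["eef_pos"],s["force"],s["wrist_torque"],s["grip_width"],s["grasp_force"])
collar(s,p,d)
```

```text
False 30.3583 [533.345 -88.438 113.274] [ 1.024 -0.003 -1.737] [ 0.01  -0.014  0.055] 48.11216403924458 62.076595723629
collar top ctr tool [ 0.593 17.426 11.132] tilt [0.003 0.001] n 3721 ell (19.578847885131836, 97.53083038330078) screw [33.389  0.472 17.149] rel -0.4771152281551409 end 37.3680074317334
```

View pics/f1.png

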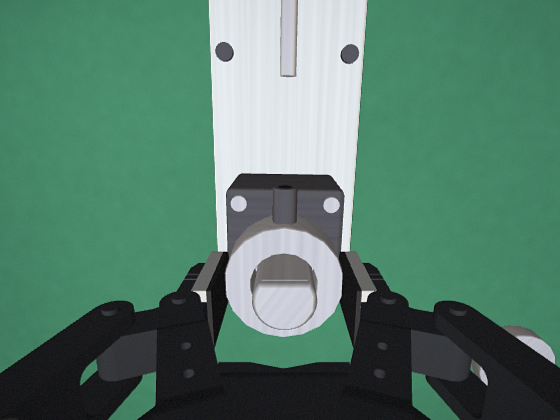

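The collar is on the shaft with no contact force. The screw at (285,190) lines up with the bit at (288,75), and the flat faces the bit.

```bash
python3 -c "
from plant import ctrl
print(ctrl.finish_job())"
```

```text
the job is handed in; nothing more can be done
None
```

The job is handed in; no verdict came back. By my last measurements the flat faces the bit (within about 0.01 rad), and the collar is held level on the shaft at bit height with its screw towards the bit, after a bad first grasp that I set down and redid.

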